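# Clamp a caul in the torque-limited press

### The arm

A 6-joint arm with a two-finger parallel gripper is mounted at the origin on a cart in front of the work surface, level with it; the furniture and walls round the work are solid. World frame = base frame: x ahead of the robot, y to its left, z up, the work surface at z = 0. Lengths are in m, angles in degrees, forces in N, time in s.
With the tool pointing down it reaches from about 0.3 to 0.75 m from the base axis. Payload 8.5 kg.
Tool frame: the origin (TCP) lies at the very end of the fingers, on their centre line; the grasp point (between the pads) lies 19 mm behind it; z points along the fingers, y is the line along which they close (so a half turn about z gives the same grasp; the last joint's range is limited). The gripper opens to 85 mm and grips with 20 to 120 N. Pads are 22 mm wide; open, the fingers measure 114 mm over their backs; the gripper's body (76 mm by 85 mm) begins 54 mm behind the grasp point. The pads swing forward as they close: fully open they stand 13 mm farther back than shut.
Start: joints at [55.56, 21.807, 74.336, -0, 83.858, -12.336], TCP at [0.207, 0.51, 0.231] pointing down, gripper open.
Joint ranges: [-178.18, 178.18], [-50.72, 133.34], [12.68, 142.11], [-81.47, 261.47], [9.98, 163.14], [-165.26, 165.26]. Speed limits (degrees/s): [136.94, 136.94, 180, 180, 180, 180].

### API

Orientations are given as a 3x3 rotation matrix whose columns are the frame's x, y, z axes.
In Python, from rig import env, imaging gives the robot as it stands. The module is installed in compiled form; this text tells all that it offers.
- The arm moves only by the tool arm_command, never from a script. Its arguments are lists of equal length, an entry for each row: "turn": the turn, a rotation vector about the tool's x, y, z in units of 5 degrees (1.0 is 5 degrees), a list of three; "xyz": the shift along the tool's x, y, z in units of 50 mm (1.0 is 50 mm), a list of three; "claw": the finger opening in mm, from 0 to 85.4. A call has 1 to 12 rows; each row shifts and turns the commanded pose from where the row before left it, along the tool's axes as they then stand; what a row does not reach is not made up. A row lasts 1/10 s, in which the tool goes at most 50 mm and 8.59 degrees, less where a joint would pass 70% of its speed; a pose out of reach is approached as far as the arm can. A call is refused whole if a number of a shift passes 1 or a number of a turn 1, either way. A call with a gripper value outside its range is refused whole. The fingers move at their own pace and stop on an object; "squeeze" is the grip in N (left out, the last holds). Time passes only in rows, so rows that do not move let the fingers close. It gives the time, the measured TCP pose, the force, the opening and the grip force at its end, in the units of the state.
- env.observe(): the state, without advancing time (a new reading comes with each control period).
- imaging.get_image(name): name is "scene" or "top" or "wrist"; returns (picture, depth): 480x640x3 uint8, blue, green, red; 480x640 float32, m along the optical axis (not along the pixel's ray), 0 where there is no reading.
- imaging.camera_info(name): a dict with "camera_matrix" (3x3 intrinsics, pixels), "rvec" (rotation vector, rad) and "tvec" (3), from world to camera coordinates, as OpenCV has them. Camera axes: x right, y down, z forward; pixel columns grow to the right and rows downward; lengths in m; the calibration is good to about 2 mm. A picture is of the moment at which its call begins: read the wrist's pose just before it. camera_info takes no time and is no camera call; for the wrist camera it gives the pose at the moment of the call.
- env.close_job(): hands the job in; it is judged then, once.
The state is a dict: "time_s": time; "q": joint angles; "qvel": joint speeds; "joint_efforts": joint torques, N m; "position": TCP position; "tool_rot": TCP orientation; "ft_force": force on the tool from outside, world axes, zero at the start; "wrist_torque": the same for the moment, N m; "grip_width": finger opening in m; "gripper_force": force on a finger pad.
Only numpy, scipy, OpenCV 4.12 (cv2) and the standard library are available. Lean on these libraries where they do the work, as an engineer would, in place of code of your own. Each camera call takes 0.05 s, during which the arm holds its last target. There are 200 camera calls.

### The job

Slide the reddish-brown wooden caul lengthwise into the small grey press, between its guide rails and under the foot, until its end rests gently against the end stop. Then turn the black knob on top clockwise, seen from above, until its slip clutch clicks once or twice, showing that the caul is clamped at the set torque; do not drive it to a third click. Leave the caul clamped there and let go.

Things in the scene. Friction and masses are not known exactly. Their poses are not given: they have to be found in the camera images.
- wood_caul: Loose plain mahogany block 45 x 150 x 22 mm (x, y, z; 0.11 kg), lying flat on the bench; origin at the centre of its underside, its y axis along its length. Either end may lead. The cork sanding block and black wedge near by are bystanders.
- press: Grey bench press, bolted down. Origin on the bench top straight below the spindle axis; x axis level, along the feed direction from the open mouth (robot side) to the column behind; z up. Bed top 12 mm above the bench, x = -70 to +75 mm, 92 mm wide. The overhead arm spans x = -23 to +75, z = 58 to 80 mm, so the caul is slid in from the mouth. Caul home: its origin at x = -40, y = 0, z = 12 mm.
- channel_mouth (a point): Point on the bed top (12 mm above the bench) in the middle of the channel's mouth, x = -66 mm in the press's frame. Guide rails 10 mm high stand on the bed, inner faces 25 mm either side of the middle from x = -50 to +35 mm, flared to 31 mm at the mouth. When home, the caul sticks out 45 mm beyond the bed's front edge; fingers can hold it there, below bed height too.
- end_stop: Aluminium bar across the end of the channel, 44 mm wide, 16 mm high, fixed to the bed; origin at the centre of its underside, x = +40 mm from the press's origin; its face to the mouth is at x = +35 mm. Rigid: it must not be pushed with more than 30 N.
- foot: Round black clamping foot, 30 mm diameter, on the spindle's lower end; origin at the centre of its underside, 36 to 42 mm above the bench at the start. It does not turn; the spindle sinks 14 mm per full clockwise turn. The foot has up to 2 mm of end play on the spindle (stays where it happens to be) and gives a little under load, so its height on the caul does not show when it is tight.
- knob_grip (a point): Point on the knob's axis, 10 mm below its top, 20 mm above its lower edge: the height to grip, about 112 to 116 mm above the bench at the start. Black ribbed round knob, 40 mm diameter, 30 mm high, axis vertical, sinks with the spindle. Under it a 48 mm steel collar with 16 index lines turns with the spindle. Spindle friction about 0.12 N m; it stays where left. Nothing stands beside the knob.
- torque_knob (a joint): Slip of the knob on the spindle (rad), positive clockwise from above; 0 at the start. It stays near 0 while knob and spindle turn together; with the foot tight on the caul, at about 0.2 to 0.25 N m, the clutch gives and the knob jumps on to its next notch. One click is 0.39 rad (16 per turn).

How it is judged (in metres and radians):
On the way, in this order (a step that is already met when the one before it is completed fails the run):
1. the caul lies flat in the channel, home against the end stop, before the clutch has slipped (x of wood_caul in the frame of press above -0.0435 m and y of wood_caul in the frame of press between -0.005 and 0.005 m and z of wood_caul in the frame of press below 0.015 m and angle between the y axis of wood_caul and the x axis of press, either way round below 0.08 rad and value of joint torque_knob below 0.2 rad), for 0.2 s.
2. the clutch has clicked with the foot tight on the caul (value of joint torque_knob above 0.3 rad and contact force between foot and wood_caul above 20 N), for 0.1 s.
At the end, for the whole second after the job is handed in: The caul lies flat between the rails, within 3.5 mm of the end stop, within 5 mm of the channel's middle and 0.08 rad of its direction, at rest and held by the foot with more than 15 N; the clutch has slipped one or two clicks (0.3 to 1.1 rad) (value of joint torque_knob between 0.3 and 1.1 rad and contact force between foot and wood_caul above 15 N and x of wood_caul in the frame of press above -0.0435 m and y of wood_caul in the frame of press between -0.005 and 0.005 m and z of wood_caul in the frame of press below 0.015 m and angle between the y axis of wood_caul and the x axis of press, either way round below 0.08 rad and linear speed of wood_caul below 0.02 m/s); the robot touches nothing.
It fails at once if the knob is driven on to a third click of its clutch (value of joint torque_knob above 1.1 rad).
It fails at once if the caul is rammed against the end stop (more than 30 N) (contact force between wood_caul and end_stop above 30 N).
It also fails if it takes over 72 s, if anything falls off the work surface, if the arm or the gripper's body presses on something with over 40 N, if the wrist force passes 120 N, or if a joint passes its speed limit or range.

## Working session

There is one attempt and no reset: what is moved stays moved. The work goes in short steps, Python scripts to look and compute and a tool call to move; the robot and the scene stay as the last step left them, time stands still between calls to the robot, and variables do not carry over. Pictures are saved under pics/ and viewed, at most 10 in all, crops included, and the job is handed in when it is done.

Besides the shell and the picture viewer there is one more tool, called after "Call:" by a JSON object that holds its "op" and its "data". arm_command: Moves the arm, as the interface text tells. Its arguments: {"type":"object","properties":{"turn":{"type":"array"},"xyz":{"type":"array"},"claw":{"type":"array"},"squeeze":{"type":"number"}},"required":["turn","xyz","claw"]}

```bash
mkdir -p pics
cat > h.py <<'E'
import numpy as np, cv2
from rig import env, imaging
def cam(n):
    c=imaging.camera_info(n); K=np.array(c["camera_matrix"],float); R=cv2.Rodrigues(np.array(c["rvec"],float))[0]; t=np.array(c["tvec"],float).ravel()
    return K,R,t
def cloud(n,d,C):
    K,R,t=C; v,u=np.mgrid[:480,:640]
    P=np.stack([(u-K[0,2])/K[0,0]*d,(v-K[1,2])/K[1,1]*d,d],-1)
    return (P-t)@R
def ray(C,u,v,z):
    K,R,t=C; r=R.T@np.linalg.solve(K,[u,v,1]); o=-R.T@t
    return o+r*(z-o[2])/r[2]
def px(C,p):
    K,R,t=C; q=K@(R@np.array(p)+t); return q[:2]/q[2]
E
python3 - <<'E'
from h import *
s=env.observe(); print(s)
for n in("top","scene"):
    C=cam(n); im,d=imaging.get_image(n); cv2.imwrite(f"pics/{n}0.png",im); np.savez(f"{n}0.npz",im=im,d=d)
    print(n,-C[1].T@C[2],C[1][2],C[0][0,0])
E
```

```text
{'time_s': 0.0, 'q': array([ 5.55582542e+01,  2.18406873e+01,  7.43858524e+01,  1.20275962e-03,
        8.38581579e+01, -1.23368003e+01]), 'qvel': array([-0.02090994, -0.03493244, -0.05031448,  0.03073368,  0.0479732 ,
       -0.02606434]), 'joint_efforts': array([-3.84803925e-04, -4.48446965e+01, -2.31282628e+01, -2.21423893e-04,
        4.67122940e-03, -1.94412763e-05]), 'position': array([0.20679994, 0.50931737, 0.23070815]), 'tool_rot': array([[-9.26495160e-01,  3.76305715e-01, -8.53264362e-04],
       [ 3.76306532e-01,  9.26494434e-01, -1.20731170e-03],
       [ 3.36226391e-04, -1.43965740e-03, -9.99998907e-01]]), 'ft_force': array([ 0.12651559, -0.73991233,  0.23713316]), 'wrist_torque': array([-0.00829805, -0.00517608,  0.02980062]), 'gripper_force': 0.0, 'grip_width': 0.085441167422225}
top [0.44962198 0.04866658 1.35998513] [ 0.06507747  0.01178279 -0.99781065] 524.2826829878628
scene [-0.0416962  -0.91480622  0.67390047] [ 0.4560387   0.77119342 -0.44417272] 539.8905761912636
```

View pics/top0.png

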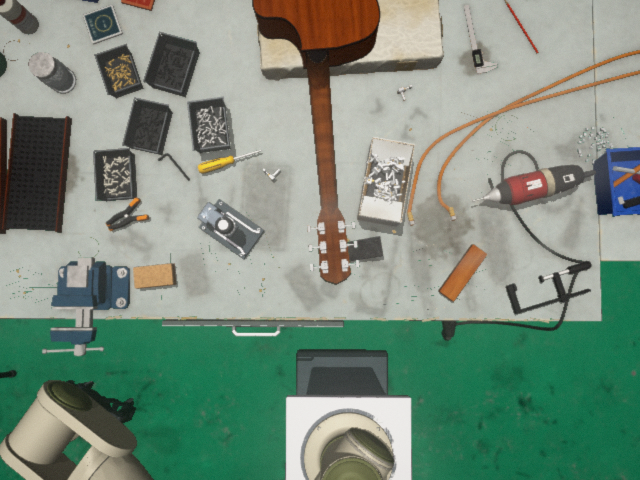

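View pics/scene0.png

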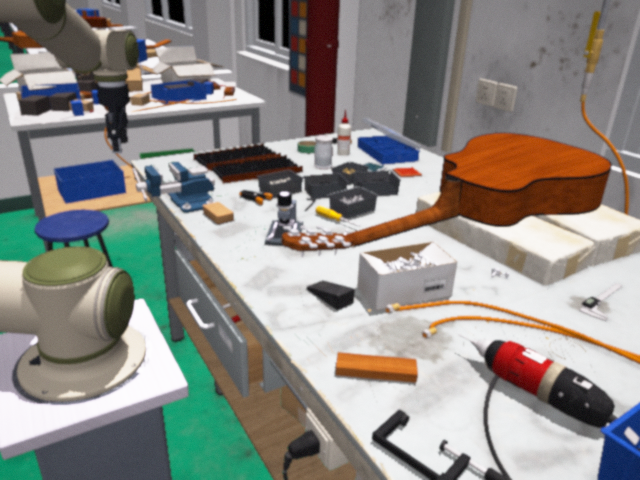

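The top view shows the caul at about (463,273) and the press at about (231,228) with its knob near (222,226). The guitar's headstock lies between them at about (333,250). The cork block (155,276) and black wedge (367,248) are bystanders.

Run:
```python
from h import *
z=np.load("top0.npz"); im,d=z["im"],z["d"]; C=cam("top"); P=cloud("top",d,C)
hsv=cv2.cvtColor(im,cv2.COLOR_BGR2HSV)
m=((hsv[...,0]<14)&(hsv[...,1]>120)).astype(np.uint8); mm=np.zeros_like(m); mm[235:310,430:500]=m[235:310,430:500]
c=max(cv2.findContours(mm,0,1)[0],key=cv2.contourArea); (cx,cy),wh,a=cv2.minAreaRect(c); bp=cv2.boxPoints(((cx,cy),wh,a))
W=np.array([ray(C,u,v,.022) for u,v in bp]); print("caul",W.mean(0),np.linalg.norm(W-np.roll(W,1,0),axis=1)); print(W, np.median(P[mm>0][:,2]))
# press by height
R=P[190:265,190:270]; 
for lo,hi in((.006,.016),(.05,.09),(.095,.14)):
    k=(R[...,2]>lo)&(R[...,2]<hi)&(d[190:265,190:270]>0); q=R[k]
    if len(q)>5: print(lo,len(q),q.mean(0),np.percentile(q[:,2],[5,50,95])); 
    r=cv2.minAreaRect(q[:,:2].astype(np.float32)*1000) if len(q)>5 else 0; print(r)
# guitar/neck heights
k=P[190:290,300:370]; print("neck z",np.percentile(k[...,2],[50,90,99,100]), "box",np.percentile(P[130:235,355:415,2],[90,99]))
cv2.imwrite("pics/press.png",cv2.resize(im[188:268,182:282],None,fx=7,fy=7,interpolation=cv2.INTER_CUBIC))
h=np.clip(P[188:268,182:282,2]*2000,0,255).astype(np.uint8)
np.savez("pp.npz",h=h)
```

```text
caul [ 0.46717623 -0.28913515  0.022     ] [0.04402476 0.14843359 0.04424873 0.14820069]
[[ 0.41995554 -0.22769137  0.022     ]
 [ 0.54017545 -0.31475288  0.022     ]
 [ 0.51423664 -0.35060156  0.022     ]
 [ 0.39433729 -0.26349478  0.022     ]] 0.02052726522526371
0.006 1109 [0.57187086 0.29419022 0.0106973 ] [0.0068515  0.01068687 0.01481902]
((585.009765625, 318.2098083496094), (199.56253051757812, 185.7303466796875), 82.71369934082031)
0.05 415 [0.60199585 0.33733108 0.07775289] [0.06969805 0.07813715 0.08681268]
((592.15576171875, 324.6066589355469), (98.69013977050781, 49.57931900024414), 54.65829849243164)
0.095 266 [0.57659587 0.30110151 0.11985555] [0.10218823 0.1219394  0.1261609 ]
((576.3145751953125, 301.7221984863281), (42.97871398925781, 40.184688568115234), 43.45730972290039)
neck z [0.00374901 0.12759212 0.1387607  1.35998513] box [0.0849708  0.09385185]
```

View pics/press.png

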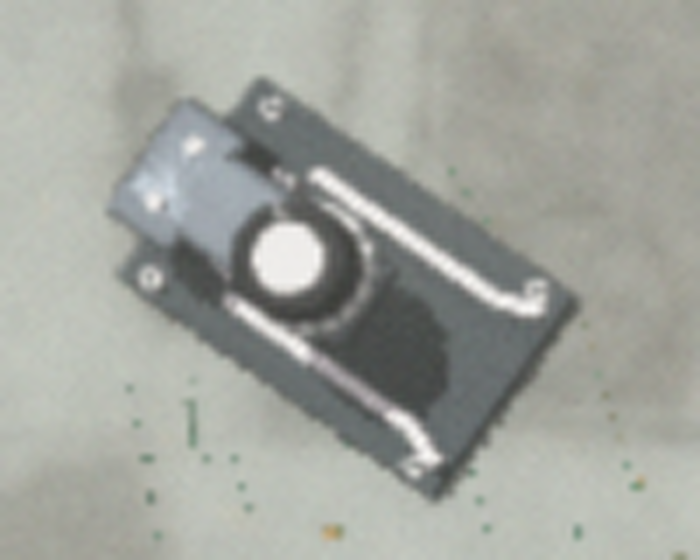

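The crop shows the press with its arm and column at the upper left and the mouth at the lower right. Bed corners are near crop pixels (262,80), (578,300), (437,500) and (120,272), and the knob is at (288,258).

Run:
```python
from h import *
C=cam("top"); f=lambda p:(np.array(p)+.5)/7-.5+[182,188]
B=np.array([ray(C,*f(p),.010) for p in((262,80),(578,300),(437,500),(120,272))])
print(B[:,:2], np.linalg.norm(B-np.roll(B,-1,0),axis=1))
x=(B[0]+B[3]-B[1]-B[2])/2; x/=np.linalg.norm(x); th=np.degrees(np.arctan2(x[1],x[0])); y=np.array([-x[1],x[0],0]);print("bed ang",th, "front mid",(B[1]+B[2])/2)
# rails straight inner ends at z=.022
r=[ray(C,*f(p),.022) for p in((318,175),(492,297),(230,300),(400,412))]
for a,b in((0,1),(2,3)): v=r[a]-r[b]; print("rail",np.degrees(np.arctan2(v[1],v[0])),np.linalg.norm(v))
print("rail mid", ((r[1]+r[3])/2), "gap",np.dot(r[1]-r[3],y))
k=ray(C,*f((288,258)),.124); print("knob top",k)
o=(B[1]+B[2])/2+.070*x; print("origin from front",o)
for P in (k,)+tuple(r): d=P-k; print(np.dot(d,x),np.dot(d,y))
s=env.observe(); Cw=cam("wrist"); p=-Cw[1].T@Cw[2]; T=s["tool_rot"]; print("wristcam in tool",T.T@(p-s["position"]), "axes in tool (rows cam x,y,z)\n",Cw[1]@T, Cw[0][0,0])
```

```text
[[0.65585051 0.33719735]
 [0.57403808 0.21872362]
 [0.49990808 0.26998276]
 [0.58407476 0.38876693]] [0.14397673 0.09012633 0.14558058 0.08838088]
bed ang 55.02442071435772 front mid [0.53697308 0.24435319 0.01      ]
rail 55.21798223450789 0.07868239642495599
rail 56.9660610962997 0.07522792824645477
rail mid [0.55280218 0.26540211 0.022     ] gap -0.05371987225047769
knob top [0.57761137 0.3030006  0.124     ]
origin from front [0.57709899 0.30171094 0.01      ]
0.0 0.0
0.03217835386676236 -0.02781803743783412
-0.04650359356479724 -0.02808384855727797
0.03162958582380235 0.028184861134316355
-0.04355515076516571 0.025636023693199714
wristcam in tool [ 0.08306973 -0.00023228 -0.1424683 ] axes in tool (rows cam x,y,z)
 [[ 1.27869073e-05  9.99999933e-01  3.65601020e-04]
 [-9.46953295e-01  1.29602246e-04 -3.21371187e-01]
 [-3.21371213e-01 -3.42097747e-04  9.46953234e-01]] 332.32988918694383
```

Call:
{"op": "arm_command", "data": {"turn": [[0,0,0],[0,0,0],[0,0,0],[0,0,0],[0,0,0],[0,0,0],[0,0,0],[0,0,0],[0,0,0],[0,0,0],[0,0,0],[0,0,0]], "xyz": [[-0.57,-0.74,0],[-0.57,-0.74,0],[-0.57,-0.74,0],[-0.57,-0.74,0],[-0.57,-0.74,0],[-0.57,-0.74,0],[-0.57,-0.74,0],[-0.57,-0.74,0],[-0.57,-0.74,0],[-0.57,-0.74,0],[-0.57,-0.74,0],[-0.57,-0.74,0]], "claw": [85,85,85,85,85,85,85,85,85,85,85,85]}}

```text
time_s: 1.3
position: [0.3566, -0.0325, 0.2313]
tool_rot: [[-0.926, 0.377, 0.0], [0.377, 0.926, 0.0], [-0.0, 0.0, -1.0]]
ft_force: [0.2, 0.2, 0.1]
grip_width: 0.085
gripper_force: 0.0
```

Call:
{"op": "arm_command", "data": {"turn": [[0,0,0],[0,0,0],[0,0,0],[0,0,0],[0,0,0],[0,0,0.92],[0,0,0.92],[0,0,0.92],[0,0,0],[0,0,0]], "xyz": [[-0.57,-0.74,0],[-0.57,-0.74,0],[-0.57,-0.74,0],[-0.57,-0.74,0],[-0.57,-0.74,0],[0,0,0.5],[0,0,0.5],[0,0,0.5],[0,0,0],[0,0,0]], "claw": [85,85,85,85,85,85,85,85,85,85]}}

```text
time_s: 2.3
position: [0.4193, -0.2556, 0.1568]
tool_rot: [[-0.811, 0.585, -0.0], [0.585, 0.811, 0.0], [0.0, 0.0, -1.0]]
ft_force: [-0.2, 0.3, -0.1]
grip_width: 0.0848
gripper_force: 0.0
```

```bash
cat >> h.py <<'E'
def go(tgt, ang_x=None):
    s=env.observe(); T=s["tool_rot"]; d=T.T@(np.array(tgt)-s["position"])/.05
    a=np.degrees(np.arctan2(T[1,0],T[0,0])); print("t",s["time_s"],"pos",s["position"].round(4),"xang",a.round(2),"shift units(cur tool)",d.round(3),"F",s["ft_force"].round(1),"Tq",s["wrist_torque"].round(3),"tilt",T[:,2].round(4),"q6",s["q"][5].round(1))
    if ang_x is not None: print("turn z units",(-((ang_x-a+180)%360-180)/5).round(3))
E
python3 - <<'E'
from h import *
go([.421,-.2557,.003],144.1)
C=cam("wrist"); im,d=imaging.get_image("wrist"); cv2.imwrite("pics/w1.png",im)
hsv=cv2.cvtColor(im,cv2.COLOR_BGR2HSV); m=((hsv[...,0]<14)&(hsv[...,1]>120)).astype(np.uint8)
m=cv2.morphologyEx(m,cv2.MORPH_OPEN,np.ones((5,5)))
c=max(cv2.findContours(m,0,1)[0],key=cv2.contourArea); P=np.array([ray(C,u,v,.022) for u,v in c[:,0]])
r=cv2.minAreaRect((P[:,:2]*1000).astype(np.float32)); print(r); print(np.round(cv2.boxPoints(r)), "bbox px",cv2.boundingRect(c))
E
```

```text
t 2.3 pos [ 0.4193 -0.2556  0.1568] xang 144.22 shift units(cur tool) [-0.03   0.019  3.076] F [-0.2  0.3 -0.1] Tq [-0.016  0.012 -0.053] tilt [-2.e-04  2.e-04 -1.e+00] q6 -99.4
turn z units 0.024
((465.9543151855469, -290.27691650390625), (43.007972717285156, 148.31503295898438), 54.003143310546875)
[[ 393. -264.]
 [ 513. -351.]
 [ 539. -316.]
 [ 419. -229.]] bbox px (292, 206, 49, 146)
```

View pics/w1.png

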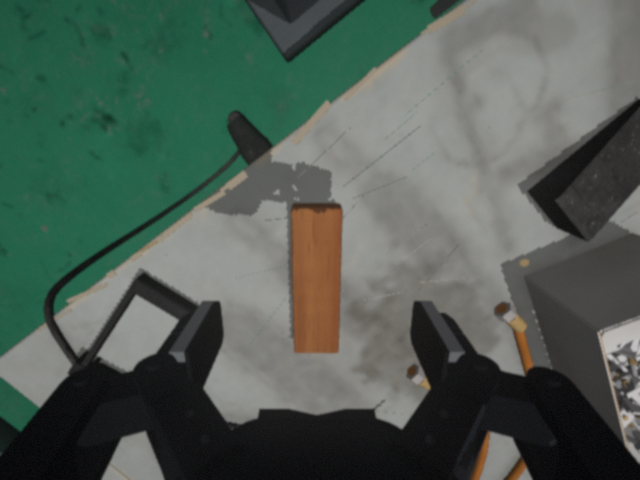

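The wrist view shows the caul at columns 292–341, rows 206–352, centred between the fingers and clear of the clamp. I'll go down and grip.

Call:
{"op": "arm_command", "data": {"turn": [[0,0,0],[0,0,0],[0,0,0],[0,0,0],[0,0,0],[0,0,0],[0,0,0],[0,0,0],[0,0,0],[0,0,0],[0,0,0],[0,0,0]], "xyz": [[-0.03,0,0.7],[0,0,0.7],[0,0,0.7],[0,0,0.6],[0,0,0.36],[0,0,0],[0,0,0],[0,0,0],[0,0,0],[0,0,0],[0,0,0],[0,0,0]], "claw": [85,85,85,85,85,85,40,40,40,40,40,40], "squeeze": 50}}

```text
time_s: 3.55
position: [0.4209, -0.2569, 0.0048]
tool_rot: [[-0.81, 0.586, 0.002], [0.586, 0.81, -0.002], [-0.003, -0.0, -1.0]]
ft_force: [-1.3, 1.3, 9.0]
grip_width: 0.0437
gripper_force: 51.1
```

Run:
```python
from h import *
go([.421,-.2557,.003],144.1); s=env.observe(); print(s["grip_width"],s["gripper_force"])
```

```text
t 3.55 pos [ 0.4209 -0.2569  0.0048] xang 144.11 shift units(cur tool) [0.014 0.021 0.037] F [-1.3  1.3  9. ] Tq [ 0.166  0.104 -0.01 ] tilt [ 0.002 -0.002 -1.   ] q6 -99.3
turn z units 0.001
0.043667998858094914 51.09283983707428
```

Call:
{"op": "arm_command", "data": {"turn": [[0,0,0],[0,0,0],[0,0,0],[0,0,0],[0,0,0],[0,0,0],[0,0,0],[0,0,0]], "xyz": [[0,0,-0.2],[0,0,-0.6],[0,0,-0.8],[0,0,-0.8],[0,0,-0.8],[0,0,-0.8],[0,0,-0.8],[0,0,0]], "claw": [40,40,40,40,40,40,40,40]}}

```text
time_s: 4.35
position: [0.4214, -0.2573, 0.2493]
tool_rot: [[-0.81, 0.586, 0.008], [0.586, 0.81, -0.008], [-0.011, -0.002, -1.0]]
ft_force: [0.2, -0.3, -1.9]
grip_width: 0.044
gripper_force: 51.5
```

Call:
{"op": "arm_command", "data": {"turn": [[0,0,0],[0,0,0],[0,0,0],[0,0,0],[0,0,0],[0,0,0],[0,0,0],[0,0,0],[0,0,-0.5],[0,0,-1],[0,0,-1],[0,0,-1]], "xyz": [[0.49,0.81,0],[0.49,0.81,0],[0.49,0.81,0],[0.49,0.81,0],[0.49,0.81,0],[0.49,0.81,0],[0.49,0.81,0],[0.49,0.81,0],[0,0,0],[0,0,0],[0,0,0],[0,0,0]], "claw": [40,40,40,40,40,40,40,40,40,40,40,40]}}

```text
time_s: 5.55
position: [0.4509, 0.1212, 0.2432]
tool_rot: [[-0.95, 0.312, -0.001], [0.312, 0.95, 0.0], [0.001, -0.0, -1.0]]
ft_force: [-0.1, -0.9, -1.8]
grip_width: 0.0436
gripper_force: 51.8
```

Call:
{"op": "arm_command", "data": {"turn": [[0,0,-1],[0,0,-1],[0,0,-1],[0,0,-1],[0,0,-1],[0,0,-1],[0,0,-1],[0,0,-1],[0,0,-1],[0,0,-1],[0,0,-1],[0,0,-1]], "xyz": [[0,0,0],[0,0,0],[0,0,0],[0,0,0],[0,0,0],[0,0,0],[0,0,0],[0,0,0],[0,0,0],[0,0,0],[0,0,0],[0,0,0]], "claw": [40,40,40,40,40,40,40,40,40,40,40,40]}}

```text
time_s: 6.75
position: [0.451, 0.121, 0.2432]
tool_rot: [[-0.745, -0.667, -0.001], [-0.667, 0.745, -0.0], [0.001, 0.0, -1.0]]
ft_force: [0.3, -0.2, -1.2]
grip_width: 0.0437
gripper_force: 51.8
```

Call:
{"op": "arm_command", "data": {"turn": [[0,0,-1],[0,0,-1],[0,0,-0.7],[0,0,0],[0,0,0]], "xyz": [[0,0,0.5],[0,0,0.8],[0,0,0.7],[0,0,0.5],[0,0,0]], "claw": [40,40,40,40,40]}}

```text
time_s: 7.25
position: [0.4495, 0.1209, 0.1159]
tool_rot: [[-0.572, -0.82, -0.007], [-0.82, 0.572, -0.0], [0.004, 0.006, -1.0]]
ft_force: [-0.3, 0.6, -1.2]
grip_width: 0.0437
gripper_force: 51.7
```

Run:
```python
from h import *
go([.451,.1205,.12],235.2); s=env.observe(); print(s["grip_width"],s["gripper_force"])
C=cam("wrist"); im,d=imaging.get_image("wrist"); cv2.imwrite("pics/w2.png",im); np.savez("w2.npz",im=im,d=d,T=s["tool_rot"],p=s["position"],K=C[0],R=C[1],t=C[2])
```

```text
t 7.25 pos [0.4495 0.1209 0.1159] xang -124.91 shift units(cur tool) [-0.01  -0.029 -0.083] F [-0.3  0.6 -1.2] Tq [-0.054  0.08  -0.01 ] tilt [-6.9e-03 -1.0e-04 -1.0e+00] q6 -144.7
turn z units -0.021
0.043698815886149156 51.7490029335022
```

View pics/w2.png

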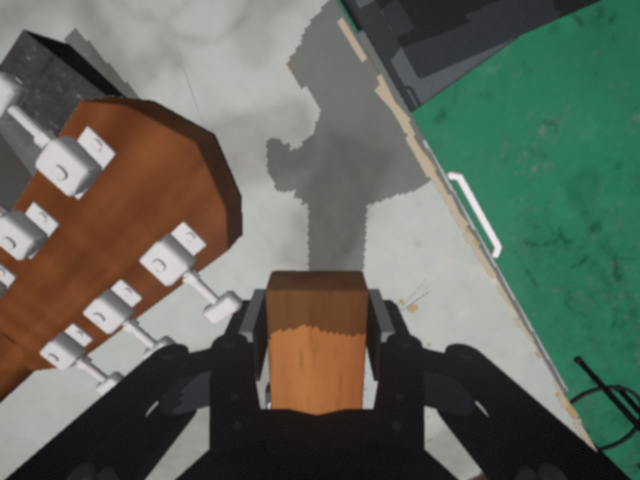

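The wrist view shows the caul held squarely (columns 267–367) with the guitar headstock and its pegs to the left at about (220,300). I'll check clearance to the headstock and the caul-to-press alignment from the top camera.

Run:
```python
from h import *
O=np.array([.577,.302,0]); a=np.radians(55.2); X=np.array([np.cos(a),np.sin(a),0]); Y=np.array([-X[1],X[0],0])
z=np.load("top0.npz"); C=cam("top"); P=cloud("top",z["d"],C)[150:300,280:420].reshape(-1,3); k=(P[:,2]>.02)&(P[:,2]<.3); P=P[k]
q=np.c_[(P-O)@X,(P-O)@Y,P[:,2]]; k=(q[:,1]>-.13)&(q[:,0]>-.35); print("obst near: maxY",q[:,1].max())
for lo in np.arange(-.35,.1,.05):
    j=(q[:,0]>=lo)&(q[:,0]<lo+.05)
    if j.any(): i=q[j][:,1].argmax(); print(lo.round(2),q[j][i].round(3), "zmax",q[j][:,2].max().round(3))
im,d=imaging.get_image("top"); np.savez("top1.npz",im=im,d=d); s=env.observe(); ztop=s["position"][2]-.0045+.022
hsv=cv2.cvtColor(im,cv2.COLOR_BGR2HSV); m=((hsv[...,0]<14)&(hsv[...,1]>120)).astype(np.uint8)
e=px(C,O-.13*X+[0,0,ztop]); print("exp lead px",e); u,v=e.astype(int)
mm=np.zeros_like(m); mm[v-35:v+45,u-40:u+50]=m[v-35:v+45,u-40:u+50]; mm[:,310:]=0
c=max(cv2.findContours(mm,0,1)[0],key=cv2.contourArea); W=np.array([ray(C,a_,b_,ztop) for a_,b_ in c[:,0]]); r=cv2.minAreaRect((W[:,:2]*1000).astype(np.float32)); print(r)
B=cv2.boxPoints(r)/1000; B=np.c_[B,B[:,0]*0]; print(np.c_[(B-O)@X,(B-O)@Y].round(4)); print("caul z med",np.median(cloud("top",d,C)[mm>0][:,2]))
cv2.imwrite("pics/top1.png",cv2.resize(im[170:310,180:340],None,fx=4.5,fy=4.2))
```

```text
obst near: maxY -0.029370087617591085
-0.35 [-0.3   -0.042  0.13 ] zmax 0.14
-0.3 [-0.275 -0.029  0.12 ] zmax 0.147
-0.25 [-0.231 -0.03   0.14 ] zmax 0.142
-0.2 [-0.199 -0.071  0.127] zmax 0.129
-0.15 [-0.149 -0.187  0.083] zmax 0.109
-0.1 [-0.099 -0.245  0.084] zmax 0.107
exp lead px [267.08970005 255.81223453]
((507.5972595214844, 202.85427856445312), (64.98053741455078, 42.871864318847656), 54.73713684082031)
[[-0.1533  0.0221]
 [-0.1537 -0.0208]
 [-0.0887 -0.0213]
 [-0.0884  0.0216]]
caul z med 0.13248915199281985
```

View pics/top1.png

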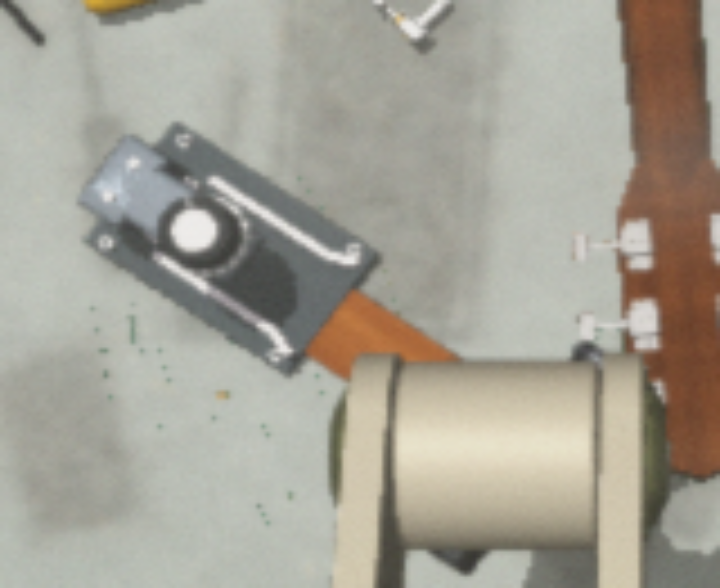

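Top view: the caul's lead end is at press x of about -89 mm, lateral offset under 1 mm, angle within 0.5°. I'll advance at height to stay clear of the pegs, then lower.

Call:
{"op": "arm_command", "data": {"turn": [[0,0,0],[0,0,0],[0,0,0],[0,0,0],[0,0,0],[0,0,0],[0,0,0],[0,0,0],[0,0,0]], "xyz": [[-0.37,-0.01,0],[-0.37,0,0],[-0.37,0,0],[0,0,0],[0,0,0.5],[0,0,0.5],[0,0,0.4],[0,0,0.2],[0,0,0]], "claw": [40,40,40,40,40,40,40,40,40]}}

```text
time_s: 8.25
position: [0.4835, 0.1658, 0.0383]
tool_rot: [[-0.572, -0.82, -0.001], [-0.82, 0.572, -0.0], [0.001, 0.001, -1.0]]
ft_force: [-0.3, 0.3, -0.5]
grip_width: 0.0439
gripper_force: 51.8
```

```bash
cat >> h.py <<'E'
O=np.array([.577,.302,0]); _a=np.radians(55.2); X=np.array([np.cos(_a),np.sin(_a),0]); Y=np.array([-X[1],X[0],0])
def press():
    s=env.observe(); p=s["position"]-O; f=s["ft_force"]; print("TCP in press",round(p@X,4),round(p@Y,4),"F",round(f@X,1),round(f@Y,1),round(f[2],1))
E
python3 - <<'E'
from h import *
go([.5,.2,.0165],235.2); press(); C=cam("scene"); im,d=imaging.get_image("scene"); u,v=px(C,[.56,.28,.04]).astype(int); print(u,v)
cv2.imwrite("pics/s2.png",cv2.resize(im[v-60:v+60,u-80:u+80],None,fx=5,fy=5,interpolation=cv2.INTER_CUBIC))
E
```

```text
t 8.25 pos [0.4835 0.1658 0.0383] xang -124.92 shift units(cur tool) [-0.749  0.121  0.436] F [-0.3  0.3 -0.5] Tq [-0.021  0.031  0.024] tilt [-9.e-04 -2.e-04 -1.e+00] q6 -139.4
turn z units -0.024
TCP in press -0.1651 -0.001 F 0.1 0.4 -0.5
282 225
```

View pics/s2.png

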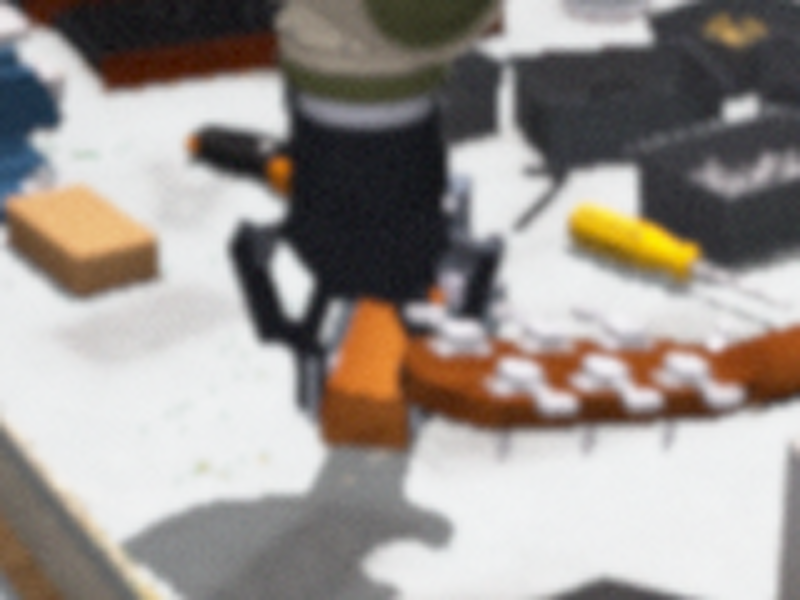

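The scene view shows the held caul level, passing beside the headstock, with the press hidden behind the gripper. I'll re-measure lateral alignment from the top.

Run:
```python
from h import *
press(); C=cam("top"); s=env.observe(); ztop=s["position"][2]-.0045+.022
im,d=imaging.get_image("top"); hsv=cv2.cvtColor(im,cv2.COLOR_BGR2HSV); m=((hsv[...,0]<14)&(hsv[...,1]>120)).astype(np.uint8)
u,v=px(C,O-.07*X+[0,0,ztop]).astype(int); mm=np.zeros_like(m); mm[v-40:v+40,u-40:u+40]=m[v-40:v+40,u-40:u+40]
c=max(cv2.findContours(mm,0,1)[0],key=cv2.contourArea); W=np.array([ray(C,a,b,ztop) for a,b in c[:,0]]); q=np.c_[(W-O)@X,(W-O)@Y]
print("x range",q[:,0].min(),q[:,0].max())
for lo in (-.11,-.095,-.08,-.065,-.05):
    j=(q[:,0]>lo)&(q[:,0]<lo+.015)
    if j.any(): print(lo,q[j][:,1].min().round(4),q[j][:,1].max().round(4))
P=cloud("top",d,C)[mm>0]; print("z",np.median(P[:,2]),len(P))
cv2.imwrite("pics/top2.png",cv2.resize(im[195:285,190:300],None,fx=7,fy=6.5,interpolation=cv2.INTER_CUBIC))
```

```text
TCP in press -0.1647 -0.0013 F -0.2 0.1 -0.2
x range -0.09034776495752694 -0.03271624345549098
-0.095 -0.0223 -0.0125
-0.08 -0.0227 -0.0004
-0.065 -0.0223 0.0055
-0.05 -0.0227 0.0202
z 0.05384367876011947 222
```

View pics/top2.png

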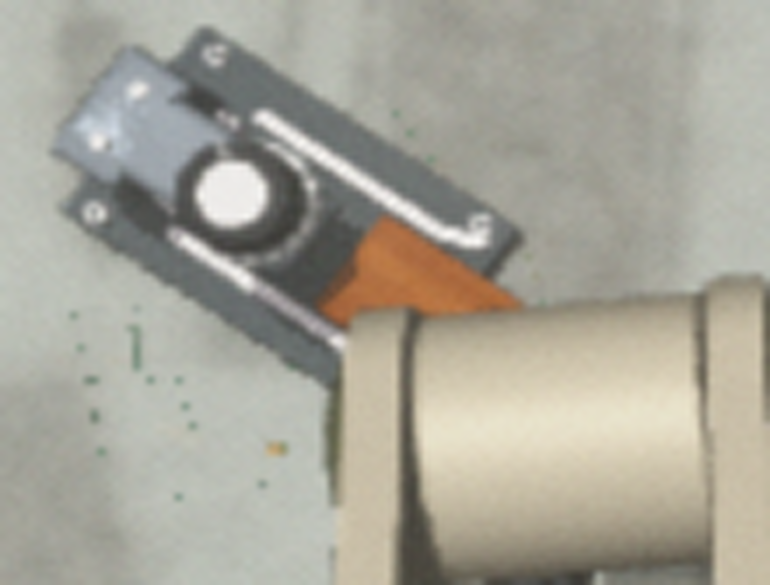

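Top view: the caul's lead end (about pixel (350,260)) is between the two white rails, roughly 1 mm to the right-hand side. I'll nudge it and lower.

Call:
{"op": "arm_command", "data": {"turn": [[0,0,-0.03],[0,0,0],[0,0,0],[0,0,0],[0,0,0],[0,0,0],[0,0,0]], "xyz": [[0,0.015,0],[0,0,0.1],[0,0,0.1],[0,0,0.1],[0,0,0.08],[0,0,0.06],[0,0,0]], "claw": [40,40,40,40,40,40,40]}}

```text
time_s: 9.05
position: [0.4831, 0.1666, 0.0162]
tool_rot: [[-0.57, -0.822, -0.0], [-0.822, 0.57, -0.0], [0.0, 0.0, -1.0]]
ft_force: [-1.3, -1.5, 2.6]
grip_width: 0.044
gripper_force: 52.3
```

Run:
```python
from h import *
go([.5,.2,.0165],235.2); press()
```

```text
t 9.05 pos [0.4831 0.1666 0.0162] xang -124.75 shift units(cur tool) [-0.741  0.103 -0.007] F [-1.3 -1.5  2.6] Tq [0.049 0.079 0.084] tilt [-3.e-04 -0.e+00 -1.e+00] q6 -139.5
turn z units 0.009
TCP in press -0.1648 -0.0002 F -2.0 0.2 2.6
```

Call:
{"op": "arm_command", "data": {"turn": [[0,0,0],[0,0,0],[0,0,0],[0,0,0],[0,0,0],[0,0,0],[0,0,0],[0,0,0]], "xyz": [[-0.1,0,0],[-0.2,0,0],[-0.2,0,0],[-0.2,0,0],[-0.2,0,0],[-0.2,0,0],[-0.05,0,0],[0,0,0]], "claw": [40,40,40,40,40,40,40,40], "squeeze": 30}}

```text
time_s: 9.85
position: [0.5168, 0.215, 0.0167]
tool_rot: [[-0.57, -0.822, 0.002], [-0.822, 0.57, 0.001], [-0.001, -0.001, -1.0]]
ft_force: [0.4, 0.8, 4.0]
grip_width: 0.0436
gripper_force: 52.6
```

Run:
```python
from h import *
go([.5,.2,.0165],235.2); press()
```

```text
t 9.85 pos [0.5168 0.215  0.0167] xang -124.72 shift units(cur tool) [0.439 0.106 0.003] F [0.4 0.8 4. ] Tq [ 0.267 -0.004  0.055] tilt [ 1.6e-03  7.0e-04 -1.0e+00] q6 -134.8
turn z units 0.016
TCP in press -0.1057 -0.0002 F 0.9 0.1 4.0
```

Call:
{"op": "arm_command", "data": {"turn": [[0,0,0],[0,0,0],[0,0,0],[0,0,0],[0,0,0],[0,0,0]], "xyz": [[-0.03,0,0],[-0.03,0,0],[-0.03,0,0],[-0.02,0,0],[-0.01,0,0],[0,0,0]], "claw": [43,43,43,43,43,43], "squeeze": 20}}

```text
time_s: 10.45
position: [0.5197, 0.2192, 0.0168]
tool_rot: [[-0.57, -0.822, 0.0], [-0.822, 0.57, -0.0], [0.0, -0.001, -1.0]]
ft_force: [-3.0, -2.3, 6.7]
grip_width: 0.0436
gripper_force: 52.8
```

Run:
```python
from h import *
press(); s=env.observe(); print(s["gripper_force"])
```

```text
TCP in press -0.1007 -0.0002 F -3.6 1.1 6.7
52.81183183193207
```

Call:
{"op": "arm_command", "data": {"turn": [[0,0,0],[0,0,0],[0,0,0]], "xyz": [[-0.01,0,0],[-0.01,0,0],[0,0,0]], "claw": [43,43,43]}}

```text
time_s: 10.75
position: [0.5203, 0.22, 0.0168]
tool_rot: [[-0.57, -0.822, 0.0], [-0.822, 0.57, -0.0], [0.0, -0.001, -1.0]]
ft_force: [-2.6, -4.4, 7.8]
grip_width: 0.0441
gripper_force: 52.8
```

Run:
```python
from h import *
press(); s=env.observe(); print(s["gripper_force"])
```

```text
TCP in press -0.0997 -0.0002 F -5.1 -0.4 7.8
52.828776240348816
```

Call:
{"op": "arm_command", "data": {"turn": [[0,0,0],[0,0,0],[0,0,0],[0,0,0]], "xyz": [[0,0,-0.01],[-0.01,0,0],[-0.01,0,0],[0,0,0]], "claw": [43,43,43,43]}}

```text
time_s: 11.15
position: [0.5206, 0.2207, 0.0169]
tool_rot: [[-0.57, -0.822, 0.0], [-0.822, 0.57, 0.0], [-0.0, -0.0, -1.0]]
ft_force: [-1.4, -1.0, 3.8]
grip_width: 0.0438
gripper_force: 52.4
```

Run:
```python
from h import *
press()
```

```text
TCP in press -0.0989 -0.0001 F -1.6 0.6 3.8
```

Call:
{"op": "arm_command", "data": {"turn": [[0,0,0],[0,0,0],[0,0,0]], "xyz": [[-0.01,0,0],[-0.01,0,0],[0,0,0]], "claw": [43,43,43]}}

```text
time_s: 11.45
position: [0.5211, 0.2213, 0.0168]
tool_rot: [[-0.57, -0.822, 0.0], [-0.822, 0.57, 0.0], [-0.0, -0.0, -1.0]]
ft_force: [-0.6, -1.4, 3.6]
grip_width: 0.0439
gripper_force: 52.5
```

Run:
```python
from h import *
press()
```

```text
TCP in press -0.0981 -0.0002 F -1.5 -0.3 3.6
```

Call:
{"op": "arm_command", "data": {"turn": [[0,0,0],[0,0,0],[0,0,0]], "xyz": [[-0.01,0,0],[-0.01,0,0],[0,0,0]], "claw": [43,43,43]}}

```text
time_s: 11.75
position: [0.5217, 0.2221, 0.0169]
tool_rot: [[-0.57, -0.822, 0.0], [-0.822, 0.57, -0.0], [0.0, -0.0, -1.0]]
ft_force: [-2.2, -3.0, 5.3]
grip_width: 0.0438
gripper_force: 52.5
```

Run:
```python
from h import *
press()
```

```text
TCP in press -0.0972 -0.0002 F -3.7 0.0 5.3
```

Call:
{"op": "arm_command", "data": {"turn": [[0,0,0],[0,0,0]], "xyz": [[-0.01,0,0],[0,0,0]], "claw": [43,43]}}

```text
time_s: 11.95
position: [0.5218, 0.2222, 0.0169]
tool_rot: [[-0.57, -0.822, -0.001], [-0.822, 0.57, -0.001], [0.001, 0.0, -1.0]]
ft_force: [-2.5, -4.4, 6.1]
grip_width: 0.0439
gripper_force: 52.7
```

Run:
```python
from h import *
press()
```

```text
TCP in press -0.0971 -0.0002 F -5.0 -0.5 6.1
```

Call:
{"op": "arm_command", "data": {"turn": [[0,0,0],[0,0,0]], "xyz": [[-0.01,0,0],[0,0,0]], "claw": [43,43]}}

```text
time_s: 12.15
position: [0.5217, 0.2222, 0.0168]
tool_rot: [[-0.57, -0.822, -0.001], [-0.822, 0.57, -0.001], [0.002, 0.0, -1.0]]
ft_force: [-2.6, -6.8, 7.4]
grip_width: 0.0435
gripper_force: 52.8
```

Run:
```python
from h import *
press()
```

```text
TCP in press -0.0971 -0.0002 F -7.0 -1.8 7.4
```

Call:
{"op": "arm_command", "data": {"turn": [[0,0,0],[0,0,0]], "xyz": [[-0.01,0,0],[0,0,0]], "claw": [43,43]}}

```text
time_s: 12.35
position: [0.5218, 0.2222, 0.0169]
tool_rot: [[-0.57, -0.822, -0.002], [-0.822, 0.57, -0.002], [0.003, 0.0, -1.0]]
ft_force: [-5.2, -9.0, 7.9]
grip_width: 0.0436
gripper_force: 53.0
```

Run:
```python
from h import *
press()
```

```text
TCP in press -0.0971 -0.0002 F -10.4 -0.9 7.9
```

The caul has stopped at the predicted spot against the end stop (10 N). I'll ease off, release and rise.

Call:
{"op": "arm_command", "data": {"turn": [[0,0,0],[0,0,0],[0,0,0],[0,0,0],[0,0,0],[0,0,0],[0,0,0],[0,0,0],[0,0,0],[0,0,0],[0,0,0]], "xyz": [[0.01,0,-0.01],[0.01,0,0],[0,0,0],[0,0,0],[0,0,0],[0,0,0],[0,0,-0.5],[0,0,-1],[0,0,-1],[0,0,-1],[0,0,0]], "claw": [43,43,60,85,85,85,85,85,85,85,85]}}

```text
time_s: 13.45
position: [0.5243, 0.2232, 0.1992]
tool_rot: [[-0.57, -0.822, 0.013], [-0.822, 0.57, 0.003], [-0.01, -0.009, -1.0]]
ft_force: [-0.4, -1.0, -0.2]
grip_width: 0.0846
gripper_force: 0.0
```

Call:
{"op": "arm_command", "data": {"turn": [[0,0,0],[0,0,0],[0,0,0],[0,0,0]], "xyz": [[-0.6,0,0],[-0.7,0,0],[-0.6,0,0],[0,0,0]], "claw": [85,85,85,85]}}

```text
time_s: 13.85
position: [0.5769, 0.3029, 0.1908]
tool_rot: [[-0.568, -0.823, -0.0], [-0.823, 0.568, 0.0], [-0.0, 0.001, -1.0]]
ft_force: [-0.6, -0.1, -1.3]
grip_width: 0.0854
gripper_force: 0.0
```

Run:
```python
from h import *
go([.577,.3025,.097],235.2); press()
C=cam("wrist"); im,d=imaging.get_image("wrist"); cv2.imwrite("pics/w3.png",im); P=cloud("w",d,C); Q=P-O
q=np.stack([Q@X,Q@Y,P[...,2]],-1); v=d>0
k=v&(q[...,2]>.112)&(q[...,2]<.135)&(np.hypot(q[...,0],q[...,1])<.04); p=q[k]; print("knob top",len(p),np.median(p[:,2]),cv2.minEnclosingCircle((p[:,:2]*1000).astype(np.float32)))
hsv=cv2.cvtColor(im,cv2.COLOR_BGR2HSV); m=(hsv[...,0]<14)&(hsv[...,1]>120)&v&(q[...,2]<.05)&(q[...,2]>.015)&(abs(q[...,1])<.04)&(q[...,0]<.03)
p=q[m]; print("caul",len(p),p[:,:2].min(0),p[:,:2].max(0),np.median(p[:,2]))
```

```text
t 13.85 pos [0.5769 0.3029 0.1908] xang -124.64 shift units(cur tool) [ 0.006 -0.007  1.876] F [-0.6 -0.1 -1.3] Tq [0.024 0.071 0.015] tilt [-5.e-04  5.e-04 -1.e+00] q6 -128.1
turn z units 0.033
TCP in press 0.0007 0.0006 F -0.4 0.4 -1.3
knob top 2735 0.1238343479816141 ((1.2468022108078003, -0.4405726492404938), 20.863561630249023)
caul 5737 [-0.11321806 -0.02236354] [-0.00913122  0.02186831] 0.03398334397412277
```

View pics/w3.png

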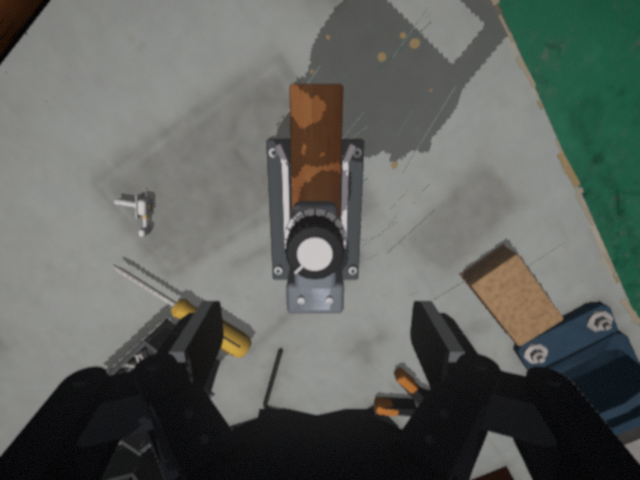

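The caul sits centred between the rails (trailing end at press x -113 mm, top at 34 mm, flat). The knob is at pixel (315,255), with its centre within 1.5 mm of the TCP axis and its top at 124 mm. I'll go down and grip it.

Call:
{"op": "arm_command", "data": {"turn": [[0,0,0],[0,0,0],[0,0,0],[0,0,0],[0,0,0],[0,0,0],[0,0,0],[0,0,0],[0,0,0],[0,0,0]], "xyz": [[-0.01,-0.02,0.5],[0,0,0.6],[0,0,0.5],[0,0,0.25],[0,0,0],[0,0,0],[0,0,0],[0,0,0],[0,0,0],[0,0,0]], "claw": [85,85,85,85,85,36,36,36,36,36], "squeeze": 50}}

```text
time_s: 14.9
position: [0.5775, 0.3007, 0.1012]
tool_rot: [[-0.57, -0.822, 0.002], [-0.822, 0.57, 0.001], [-0.002, -0.001, -1.0]]
ft_force: [-1.3, -0.5, 5.5]
grip_width: 0.0387
gripper_force: 49.8
```

```bash
cat >> h.py <<'E'
def tq():
    s=env.observe(); T=s["tool_rot"]; f=s["ft_force"]; print("t",round(s["time_s"],2),"Tz",s["wrist_torque"].round(3),"F",f.round(1),"z",s["position"][2].round(4),"ang",np.degrees(np.arctan2(T[1,0],T[0,0])).round(2),"q6",s["q"][5].round(1),"w",round(s["grip_width"],4),round(s["gripper_force"],1))
E
python3 -c "from h import *; tq(); press()"
```

```text
t 14.9 Tz [ 0.018  0.302 -0.071] F [-1.3 -0.5  5.5] z 0.1012 ang -124.75 q6 -128.2 w 0.0387 49.8
TCP in press -0.0008 -0.0011 F -1.2 0.8 5.5
```

Call:
{"op": "arm_command", "data": {"turn": [[0,0,0],[0,0,0],[0,0,0],[0,0,0],[0,0,0],[0,0,0],[0,0,0],[0,0,0],[0,0,0],[0,0,0]], "xyz": [[0,0,0],[0,0,0],[-0.035,0.01,-0.02],[0,0,0],[0,0,0],[0,0,0],[0,0,0],[0,0,0],[0,0,0],[0,0,0]], "claw": [50,50,50,50,50,36,36,36,36,36]}}

```text
time_s: 15.9
position: [0.5779, 0.3021, 0.101]
tool_rot: [[-0.57, -0.822, 0.0], [-0.822, 0.57, 0.0], [-0.0, -0.0, -1.0]]
ft_force: [1.3, 0.1, 2.5]
grip_width: 0.0383
gripper_force: 50.4
```

```bash
python3 -c "from h import *; tq(); press()"
```

```text
t 15.9 Tz [-0.086 -0.01   0.068] F [1.3 0.1 2.5] z 0.101 ang -124.76 q6 -128.0 w 0.0383 50.4
TCP in press 0.0006 -0.0007 F 0.8 -1.0 2.5
```

Call:
{"op": "arm_command", "data": {"turn": [[0,0,0.5],[0,0,1],[0,0,1],[0,0,1],[0,0,1],[0,0,1],[0,0,0.5]], "xyz": [[0,0,0.002],[0,0,0.004],[0,0,0.004],[0,0,0.004],[0,0,0.004],[0,0,0.004],[0,0,0.002]], "claw": [36,36,36,36,36,36,36]}}

```text
time_s: 16.6
position: [0.5777, 0.3024, 0.0999]
tool_rot: [[-0.906, -0.424, 0.0], [-0.424, 0.906, 0.001], [-0.0, 0.0, -1.0]]
ft_force: [-1.1, 1.2, 3.8]
grip_width: 0.0385
gripper_force: 50.4
```

```bash
python3 -c "from h import *; tq(); press()"
```

```text
t 16.6 Tz [0.125 0.158 0.1  ] F [-1.1  1.2  3.8] z 0.0999 ang -154.91 q6 -97.9 w 0.0385 50.4
TCP in press 0.0007 -0.0004 F 0.4 1.6 3.8
```

Call:
{"op": "arm_command", "data": {"turn": [[0,0,0.5],[0,0,1],[0,0,1],[0,0,1],[0,0,1],[0,0,1],[0,0,0.5]], "xyz": [[0,0,0.002],[0,0,0.004],[0,0,0.004],[0,0,0.004],[0,0,0.004],[0,0,0.004],[0,0,0.002]], "claw": [36,36,36,36,36,36,36]}}

```text
time_s: 17.3
position: [0.5777, 0.3028, 0.0988]
tool_rot: [[-0.996, 0.085, 0.0], [0.085, 0.996, 0.001], [-0.0, 0.001, -1.0]]
ft_force: [-0.4, 1.5, 4.2]
grip_width: 0.0385
gripper_force: 50.4
```

```bash
python3 -c "from h import *; tq(); press()"
```

```text
t 17.3 Tz [0.493 0.094 0.06 ] F [-0.4  1.5  4.2] z 0.0988 ang 175.1 q6 -67.9 w 0.0385 50.4
TCP in press 0.001 -0.0001 F 1.0 1.2 4.2
```

Call:
{"op": "arm_command", "data": {"turn": [[0,0,0.5],[0,0,1],[0,0,1],[0,0,1],[0,0,1],[0,0,1],[0,0,0.5]], "xyz": [[0,0,0.002],[0,0,0.004],[0,0,0.004],[0,0,0.004],[0,0,0.004],[0,0,0.004],[0,0,0.002]], "claw": [36,36,36,36,36,36,36]}}

```text
time_s: 18.0
position: [0.5778, 0.3032, 0.0976]
tool_rot: [[-0.82, 0.572, 0.001], [0.572, 0.82, 0.002], [0.0, 0.002, -1.0]]
ft_force: [0.2, 3.7, 3.3]
grip_width: 0.0383
gripper_force: 50.4
```

```bash
cat >> h.py <<'E'
def tqa(n=4):
    L=[]
    for i in range(n):
        L.append(env.observe()["wrist_torque"][2]); im,d=imaging.get_image("wrist")
    tq(); print("Tz avg",np.mean(L).round(3),np.round(L,3)); return im
E
python3 -c "from h import *; tqa()"
```

```text
t 18.2 Tz [ 1.143 -0.148 -0.02 ] F [0.4 5.2 2.4] z 0.0976 ang 145.34 q6 -38.1 w 0.0382 50.5
Tz avg 0.059 [0.121 0.045 0.013 0.056]
```

Call:
{"op": "arm_command", "data": {"turn": [[0,0,0.5],[0,0,1],[0,0,1],[0,0,1],[0,0,1],[0,0,1],[0,0,0.5]], "xyz": [[0.01,0.018,0.002],[0,0,0.004],[0,0,0.004],[0,0,0.004],[0,0,0.004],[0,0,0.004],[0,0,0.002]], "claw": [36,36,36,36,36,36,36]}}

```text
time_s: 18.9
position: [0.5782, 0.3034, 0.0964]
tool_rot: [[-0.425, 0.905, 0.001], [0.905, 0.425, 0.001], [0.0, 0.001, -1.0]]
ft_force: [0.5, 3.7, 3.9]
grip_width: 0.0383
gripper_force: 50.5
```

```bash
python3 -c "from h import *; tqa()"
```

```text
t 19.1 Tz [ 0.724 -0.274  0.047] F [1.5 3.8 4.7] z 0.0964 ang 115.36 q6 -8.0 w 0.0384 50.6
Tz avg 0.064 [0.13  0.041 0.031 0.053]
```

Call:
{"op": "arm_command", "data": {"turn": [[0,0,0.5],[0,0,1],[0,0,1],[0,0,1],[0,0,1],[0,0,1],[0,0,0.5]], "xyz": [[0.01,0.005,0.002],[0,0,0.004],[0,0,0.004],[0,0,0.004],[0,0,0.004],[0,0,0.004],[0,0,0.002]], "claw": [36,36,36,36,36,36,36]}}

```text
time_s: 19.8
position: [0.5786, 0.3036, 0.0952]
tool_rot: [[0.084, 0.996, 0.002], [0.996, -0.084, 0.0], [0.0, 0.002, -1.0]]
ft_force: [2.3, 2.5, 4.0]
grip_width: 0.0384
gripper_force: 50.5
```

```bash
python3 -c "from h import *; tqa()"
```

```text
t 20.0 Tz [ 0.439 -0.646  0.016] F [3.1 2.2 5.6] z 0.0952 ang 85.36 q6 22.0 w 0.0381 50.6
Tz avg 0.057 [ 0.121  0.03   0.082 -0.003]
```

Call:
{"op": "arm_command", "data": {"turn": [[0,0,0.5],[0,0,1],[0,0,1],[0,0,1],[0,0,1],[0,0,1],[0,0,0.5]], "xyz": [[0.01,0.01,0.002],[0,0,0.004],[0,0,0.004],[0,0,0.004],[0,0,0.004],[0,0,0.004],[0,0,0.002]], "claw": [36,36,36,36,36,36,36]}}

```text
time_s: 20.7
position: [0.579, 0.3036, 0.0945]
tool_rot: [[0.57, 0.821, 0.002], [0.821, -0.57, -0.001], [0.0, 0.002, -1.0]]
ft_force: [2.1, 0.4, 8.2]
grip_width: 0.0384
gripper_force: 51.0
```

```bash
python3 -c "
from h import *; im=tqa(); cv2.imwrite('pics/w4.png',im)"
```

```text
t 20.9 Tz [ 0.016 -0.346  0.269] F [ 2.2 -0.1  7.3] z 0.0945 ang 55.38 q6 52.0 w 0.0386 51.0
Tz avg 0.293 [0.384 0.286 0.238 0.263]
```

The torque has risen to about 0.3 N m and the knob has stopped sinking, so the foot is tight. From here I'll use small steps.

Call:
{"op": "arm_command", "data": {"turn": [[0,0,0.5],[0,0,0.5]], "xyz": [[0,0,0],[0,0,0]], "claw": [36,36]}}

```text
time_s: 21.1
position: [0.5791, 0.3036, 0.0943]
tool_rot: [[0.639, 0.769, 0.002], [0.769, -0.639, -0.001], [0.0, 0.002, -1.0]]
ft_force: [2.8, -1.3, 7.8]
grip_width: 0.0385
gripper_force: 50.9
```

```bash
python3 -c "from h import *; tqa(3)"
```

```text
t 21.25 Tz [-0.036 -0.434  0.257] F [ 2.3 -0.3  7.8] z 0.0943 ang 50.37 q6 57.0 w 0.0385 50.9
Tz avg 0.345 [0.394 0.296 0.345]
```

Call:
{"op": "arm_command", "data": {"turn": [[0,0,0.5],[0,0,0.5]], "xyz": [[0,0,0],[0,0,0]], "claw": [36,36]}}

```text
time_s: 21.45
position: [0.5791, 0.3035, 0.0944]
tool_rot: [[0.704, 0.71, 0.002], [0.71, -0.704, -0.001], [0.001, 0.002, -1.0]]
ft_force: [2.0, -0.7, 6.7]
grip_width: 0.0384
gripper_force: 50.9
```

```bash
python3 -c "from h import *; tqa(3)"
```

```text
t 21.6 Tz [-0.077 -0.416  0.065] F [ 1.3 -0.8  9.5] z 0.0946 ang 45.35 q6 62.0 w 0.0385 51.2
Tz avg 0.105 [0.159 0.048 0.109]
```

The torque peaked at about 0.35 and then dropped to 0.1 N m. That is one click, and the 0.8 mm of sink agrees with about 20° of slip. I'll let go and rise.

Call:
{"op": "arm_command", "data": {"turn": [[0,0,0],[0,0,0],[0,0,0],[0,0,0],[0,0,0],[0,0,0],[0,0,0],[0,0,0],[0,0,0],[0,0,0]], "xyz": [[0,0,-0.01],[0,0,0],[0,0,0],[0,0,0],[0,0,-0.3],[0,0,-0.8],[0,0,-0.8],[0,0,-0.4],[0,0,0],[0,0,0]], "claw": [45,60,75,85,85,85,85,85,85,85]}}

```text
time_s: 22.6
position: [0.5781, 0.304, 0.2083]
tool_rot: [[0.704, 0.71, -0.001], [0.71, -0.704, -0.0], [-0.001, -0.001, -1.0]]
ft_force: [0.3, 1.0, -0.4]
grip_width: 0.0847
gripper_force: 0.0
```

Run:
```python
from h import *
tq(); press(); C=cam("wrist"); im,d=imaging.get_image("wrist"); P=cloud("w",d,C); Q=P-O
q=np.stack([Q@X,Q@Y,P[...,2]],-1); v=d>0
k=v&(q[...,2]>.105)&(q[...,2]<.135)&(np.hypot(q[...,0],q[...,1])<.04); p=q[k]; print("knob top",len(p),np.median(p[:,2]))
Ct=cam("top"); it,dt=imaging.get_image("top"); 
cv2.imwrite("pics/w5.png",im)
```

```text
t 22.6 Tz [-0.039  0.046 -0.019] F [ 0.3  1.  -0.4] z 0.2083 ang 45.25 q6 62.1 w 0.0847 0.0
TCP in press 0.0023 0.0003 F 1.0 0.3 -0.4
knob top 2285 0.11777393257528719
```

View pics/w5.png

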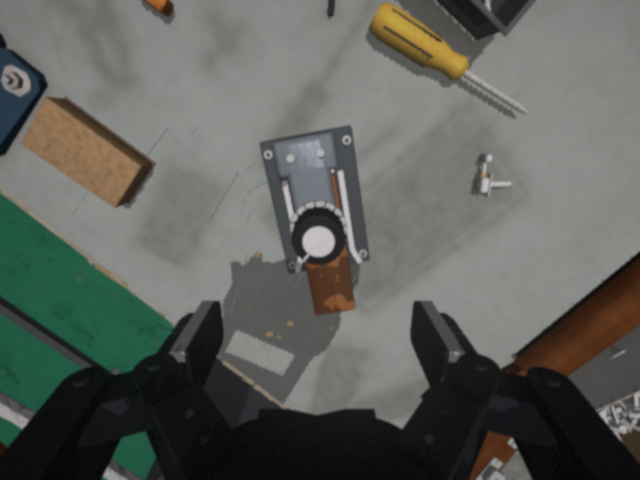

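The wrist view shows the caul under the foot between the rails, sticking out at the mouth. The knob's white mark, (303,260) about centre (319,241), sits as it did at the start relative to the gripper, so the fingers did not slip. One last check of the caul's position, then I'll hand in.

Run:
```python
from h import *
C=cam("wrist"); im,d=imaging.get_image("wrist"); P=cloud("w",d,C); Q=P-O; q=np.stack([Q@X,Q@Y,P[...,2]],-1)
hsv=cv2.cvtColor(im,cv2.COLOR_BGR2HSV); m=(hsv[...,0]<14)&(hsv[...,1]>120)&(d>0)&(q[...,2]<.05)&(q[...,2]>.028)&(abs(q[...,1])<.04)&(q[...,0]<-.03)
p=q[m]; lo,hi=np.percentile(p,1,0),np.percentile(p,99,0); print(lo,hi,np.median(p[:,2]))
r=cv2.minAreaRect((p[:,:2]*1000).astype(np.float32)); print(r)
ok=lo[0]>-.119 and abs(lo[1]+hi[1])/2<.003
print(ok)
if ok: print(env.close_job())
```

```text
[-0.11039923 -0.02092086  0.03262851] [-0.04561905  0.02050556  0.03555843] 0.03403867129323576
((-75.10098266601562, -0.6388816833496094), (72.95999908447266, 43.6463737487793), 0.934759795665741)
True
the job is handed in; nothing more can be done
None
```

The job is handed in: the caul is home against the end stop and clamped after at least one clutch click (most likely one, judged from the torque drop and how far the knob sank), the gripper is clear, and the clock stood at about 23 s; no verdict came back.

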